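# Isolate the bench supply and pop the fuse hatch

## Robot

A 7-joint arm with a two-finger parallel gripper is mounted at the origin on the work surface. World frame = base frame: x ahead of the robot, y to its left, z up, the work surface at z = 0. Lengths are in m, angles in rad, forces in N, time in s.
With the tool pointing down it reaches from about 0.35 to 0.775 m from the base axis. Payload 3.1 kg.
Tool frame: the origin (TCP) lies between the finger pads; the fingertips stand 25 mm ahead of it and the grasp point (between the pads) lies 6 mm ahead of it (robot.tip_extent is the distance from the TCP to the fingertips, in m); x points along the fingers, y is the direction in which the jaws open and shut, and the axes are right-handed (so a half turn about x gives the same grasp; the last joint's range is limited). The gripper opens to 85 mm and grips with 20 to 120 N. Pads are 22 mm wide; open, the fingers measure 114 mm over their backs; the gripper's body (76 mm by 85 mm) begins 54 mm behind the grasp point. The pads swing forward as they close: fully open they stand 13 mm farther back than shut.
Start: joints at [1.173, 0.311, 0.014, 1.512, -0.004, 1.319, -0.027], TCP at [0.192, -0.516, 0.256] pointing down, gripper open.
Joint ranges: [-2.7, 2.7], [-0.3, 1.91], [-1.27, 1.3], [0.12, 2.57], [-1.44, 4.58], [0.2, 2.03], [-3.05, 3.05]. Speed limits (rad/s): [2.79, 2.79, 3.14, 3.14, 3.14, 3.14, 3.14].

## Interface

Orientations are given as a rotation vector (axis times angle).
In Python, from rig import sense, optics, robot gives the robot as it stands. The module is installed in compiled form; this text tells all that it offers.
- The arm moves only by the tool apply_moves, never from a script. Its argument "increments" is a list of rows, each a list of 3 entries, a list of its own where there are three numbers: the shift along the tool's x, y, z in units of 75 cm (1.0 is 75 cm), then the turn, a rotation vector about the tool's x, y, z in units of 360 degrees (1.0 is 360 degrees), then the opening, from 0 (shut) to 1 (fully open). In form: [[[tx, ty, tz], [wx, wy, wz], hand], ...]. A call has 1 to 5 rows; each row is the pose to reach, as a shift and turn from the pose commanded when the call began, along the tool's axes at that moment, turning the shorter way round; what a row does not reach only later rows make up. A row lasts 1/8 s, in which the tool goes at most 62.5 mm and 10.7 degrees, less where a joint would pass 70% of its speed; a pose out of reach is approached as far as the arm can. A call with a number of a shift or a turn outside -1 to 1 is refused whole. A call with a gripper value outside its range is refused whole. The fingers move at their own pace and stop on an object; the grip force is fixed at half the most. Time passes only in rows, so rows that repeat a pose let the fingers close. It gives the time, the measured TCP pose, the force and the opening at its end, in the units of the state.
- sense(): the state, without advancing time (a new reading comes with each control period).
- optics.snapshot(name): name is "scene" or "top"; returns a dict with "img" (480x640x3 uint8, red, green, blue), "fx", "fy", "cx", "cy" (pixels), "D" ([k1, k2, p1, p2, k3] as OpenCV has them; the pictures are not rectified), "extrinsics" (4x4, takes a point from world to camera coordinates). Camera axes: x right, y up, looking along -z (the intrinsics and any distortion apply to the point x, -y, -z); pixel columns grow to the right and rows downward; lengths in m; the calibration is good to about 2 mm. A picture is of the moment at which its call begins. There is no depth.
- robot.hand_in(): hands the job in, once; it reports no verdict.
The state is a dict: "time_s": time; "q": joint angles; "qd": joint speeds; "joint_torque": joint torques, N m; "eef_pos": TCP position; "ee_rot": TCP orientation; "wrist_force": force on the tool from outside, world axes, zero at the start; "torque": the same for the moment, N m; "grip_width": opening from 0.0 (shut) to 1.0 (fully open).
Only numpy, scipy, OpenCV 4.12 (cv2) and the standard library are available. Lean on these libraries where they do the work, as an engineer would, in place of code of your own. Each camera call takes 0.05 s, during which the arm holds its last target. There are 200 camera calls.

## Task

Make the bench fuse box ready for a fuse change, using only fingertip pushes and gripping nothing: push the red-knobbed isolator lever all the way over, away from the robot. Then press the white dot on the yellow fuse hatch once, firmly enough to trip its push-push latch, lift the finger so that the hatch pops up, back off and watch that it stays open. Leave the blue hatch shut and everything else on the bench where it is.

Things in the scene. Friction and masses are not known exactly. Their poses are not given: they have to be found in the camera images.
- isolator: isolator: grey box fixed to the bench, 110 mm (x) by 80 mm (y) by 40 mm high, with a black lever block 70 by 50 by 25 mm on top; origin at the centre of its underside, x points across it away from the robot, z up. The lever's pivot axis runs along its y, 62 mm above the bench at the box's centre. The lever swings in the box's x-z plane and stays where it is left
- isolator_lever (a joint): lever angle in rad: 0 leaning to the box's -x (towards the robot, switched on; it starts at 0 to 0.15), 1.0 leaning fully to +x (away from the robot, off, hard stop). Upright at 0.5. Pushing the knob takes about 1 N
- isolator_lever_tip (a point): centre of the red ball knob, 26 mm across, on the steel lever stem (10 mm thick), 60 mm from the pivot; 115 mm above the bench at either end of the swing, 122 mm midway; it travels 58 mm along the box's x
- unit_yellow: painted grey fuse box, fixed to the bench, 130 mm (x) by 110 mm (y), rim 82 mm above the bench; origin at the centre of its underside, x from its front (latch side, towards the robot) to its hinge side, z up. Its top is closed by a yellow hatch, a plate 118 by 97 by 8 mm whose top stands 93 mm above the bench when shut, hinged along the box's far (+x) edge, the hinge axis 57 mm beyond the box centre and 89 mm above the bench
- hatch_yellow_press (a point): centre of the white press dot (22 mm wide) on top of the yellow hatch near its front edge: 40 mm towards the robot from the box centre along the box's own -x, 97 mm from the hinge axis, on the hatch's top face (93 mm above the bench when shut). It moves with the hatch
- hatch_yellow (a joint): hinge angle of the yellow hatch in rad: 0 shut and latched, positive as its front edge rises, 0.36 fully popped (front edge about 42 mm higher), -0.098 pressed in to the stop. Push-push latch: pressing the dot straight down takes about 3.5 N; it trips 4.7 mm down and reaches a hard stop 9.5 mm down. The hatch stays down while held and springs open by itself as the finger lifts; shut again by hand it latches again
- pin_yellow (a joint): hidden latch pin of the yellow hatch, sideways travel in m: 0 latched, about +0.005 to +0.0095 once tripped, about -0.008 to -0.0095 when the hatch is fully open. It is not touched; below -0.004 with the hatch near shut means that the opened hatch was pushed down again
- unit_blue: painted grey fuse box, fixed to the bench, 130 mm (x) by 110 mm (y), rim 82 mm above the bench; origin at the centre of its underside, x from its front (latch side, towards the robot) to its hinge side, z up. Its top is closed by a blue hatch, a plate 118 by 97 by 8 mm whose top stands 93 mm above the bench when shut, hinged along the box's far (+x) edge, the hinge axis 57 mm beyond the box centre and 89 mm above the bench
- hatch_blue_press (a point): centre of the white press dot (22 mm wide) on top of the blue hatch near its front edge: 40 mm towards the robot from the box centre along the box's own -x, 97 mm from the hinge axis, on the hatch's top face (93 mm above the bench when shut). It moves with the hatch
- hatch_blue (a joint): hinge angle of the blue hatch in rad: 0 shut and latched, positive as its front edge rises, 0.36 fully popped (front edge about 42 mm higher), -0.098 pressed in to the stop. It has the same latch and is to be left alone
- mug: bystander, loose: white ceramic mug, 82 mm wide, 92 mm high, with a handle; origin at its underside's centre
- spray_can: bystander, loose: blue spray can with a red cap, 66 mm wide, 200 mm high; origin at its underside's centre
- screwdriver: bystander, loose: red-handled screwdriver lying flat, 200 mm long; origin under the tool, which lies along its x
- battery_pack: bystander, loose: black and grey power-tool battery with a red band, 75 x 115 x 62 mm; origin at its underside's centre
- tape_measure: bystander, loose: yellow tape measure with a black disc on its sides, 70 x 34 x 66 mm; origin at its underside's centre
- bit_case: bystander, loose: flat red bit case, 100 x 160 x 35 mm; origin at its underside's centre
- grease_tin: bystander, loose: green tin with a steel cap, 76 mm wide, 50 mm high; origin at its underside's centre

How it is judged:
On the way, in this order (a step that is already met when the one before it is completed fails the run):
1. the isolator lever is pushed over to off while the yellow hatch is shut (value of joint isolator_lever above 0.85 rad and value of joint hatch_yellow below 0.05 rad), for 0.1 s.
2. the yellow hatch is pressed in past the latch's trip point (value of joint hatch_yellow below -0.04 rad), for 0.02 s.
3. the yellow hatch has popped open and stays open (value of joint hatch_yellow above 0.3 rad and value of joint isolator_lever above 0.85 rad), for 0.8 s.
At the end, for the whole second after the job is handed in: The lever stands beyond 0.85 of its 1.0 rad swing, the yellow hatch is open beyond 0.30 rad (of 0.36) and at rest, and the blue hatch is shut within 0.03 rad (all of step 3 and value of joint hatch_yellow below 0.4 rad and velocity of joint hatch_yellow between -0.05 and 0.05 rad/s and value of joint hatch_blue between -0.03 and 0.03 rad); the robot touches nothing.
It fails at once if the yellow hatch is pushed down again after it has popped (pressed more than once) (value of joint pin_yellow below -0.004 m and value of joint hatch_yellow below 0.08 rad).
It fails at once if the blue hatch is pressed in or opened (value of joint hatch_blue above 0.05 rad or value of joint hatch_blue below -0.035 rad).
It fails at once if the lever is gripped, or forced with more than 35 N (contact force between the fingers and isolator_lever_c0 above 35 N or contact force between the fingers and isolator_lever_c1 above 35 N).
It fails at once if the yellow hatch is forced with more than 60 N (contact force between the fingers and hatch_yellow_c0 above 60 N).
It fails at once if a bystander is lifted, carried or knocked more than 30 mm from its place (distance of any of mug, spray_can, screwdriver, battery_pack, tape_measure, bit_case, grease_tin from where it was at the start of the episode above 0.03 m).
It also fails if it takes over 42 s, if anything falls off the work surface, if the arm or the gripper's body presses on something with over 40 N, if the wrist force passes 120 N, or if a joint passes its speed limit or range.

## Working session

There is one attempt and no reset: what is moved stays moved. The work goes in short steps, Python scripts to look and compute and a tool call to move; the robot and the scene stay as the last step left them, time stands still between calls to the robot, and variables do not carry over. Pictures are saved under pics/ and viewed, about 8 in all and at most 12, crops included, and the job is handed in when it is done.

Besides the shell and the picture viewer there is one more tool, called by a JSON object that holds its "fn" and its "kwargs", one argument or row to a line. apply_moves: Moves the arm, as the interface text tells. Its arguments: {"type":"object","properties":{"increments":{"type":"array"}},"required":["increments"]}

```bash
mkdir -p pics; python3 - <<'E'
from rig import sense, optics, robot
import cv2,pickle
s=sense();print({k:s[k] for k in('time_s','eef_pos','ee_rot','wrist_force','grip_width')},robot.tip_extent)
for n in('scene','top'):
    d=optics.snapshot(n);pickle.dump(d,open(n+'.pkl','wb'));cv2.imwrite(f'pics/{n}0.png',d['img'][:,:,::-1])
    print(n,d['fx'],d['fy'],d['cx'],d['cy'],d['D'],d['extrinsics'])
E
```

```text
{'time_s': 0.0, 'eef_pos': array([ 0.19134787, -0.51490851,  0.25522193]), 'ee_rot': array([ 2.02810195,  0.36717328, -2.02915115]), 'wrist_force': array([ 0.01661382,  0.15191656, -0.46105759]), 'grip_width': 1.00078425777464} 0.025
scene 440.08250537747114 440.08250537747114 320.458114894149 234.21613982969714 [-0.07656254  0.          0.          0.          0.        ] [[ 0.08506509  0.99635902  0.00571327 -0.05257155]
 [-0.72837085  0.05827064  0.68270084  0.35414118]
 [ 0.67988223 -0.06223539  0.73067566 -1.77284203]
 [ 0.          0.          0.          1.        ]]
top 529.9031786715336 529.9031786715336 311.0444608956798 241.81585649035287 [0.00440819 0.         0.         0.         0.        ] [[-3.09606452e-02 -9.99520243e-01 -8.50382515e-04  4.64953254e-03]
 [ 9.77274289e-01 -3.04500446e-02  2.09780264e-01 -5.87241215e-01]
 [-2.09705514e-01  5.66387536e-03  9.77748187e-01 -1.19913758e+00]
 [ 0.00000000e+00  0.00000000e+00  0.00000000e+00  1.00000000e+00]]
```

View pics/scene0.png

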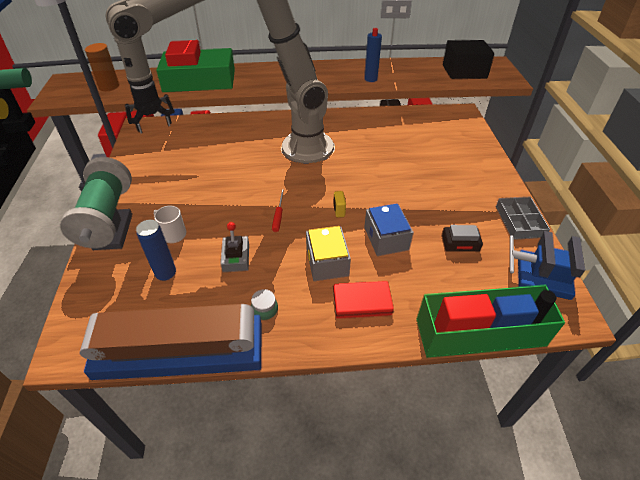

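View pics/top0.png

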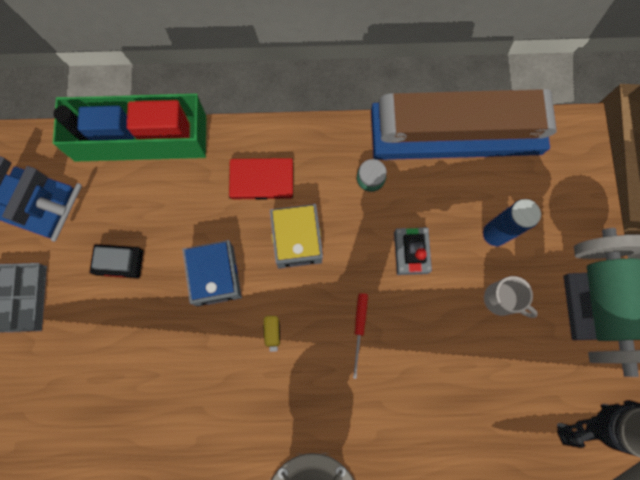

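The top view shows the knob at (421,254), the yellow dot at (298,248) and the blue dot at (211,287). In the scene view the knob is at (231,226), the yellow hatch at (327,243) and the blue dot at (385,209). The lever leans towards the robot, and both hatches are shut.

```bash
cat > h.py <<'E'
import numpy as np,cv2,pickle
from scipy.spatial.transform import Rotation as R
def ray(d,uv):
    K=np.array([[d['fx'],0,d['cx']],[0,d['fy'],d['cy']],[0,0,1.]])
    p=cv2.undistortPoints(np.array([[uv]],float),K,np.array(d['D']))[0,0]
    E=np.array(d['extrinsics']);v=E[:3,:3].T@np.array([p[0],-p[1],-1.]);c=-E[:3,:3].T@E[:3,3];return c,v/np.linalg.norm(v)
def onz(d,uv,z):
    c,v=ray(d,uv);return c+v*(z-c[2])/v[2]
def cross(d1,u1,d2,u2):
    (a,u),(b,v)=ray(d1,u1),ray(d2,u2)
    t=np.linalg.lstsq(np.c_[u,-v],b-a,rcond=None)[0];p,q=a+u*t[0],b+v*t[1];return (p+q)/2,np.linalg.norm(p-q)
def blob(d,roi,lo,hi,near=None):
    x0,y0,x1,y1=roi;h=cv2.cvtColor(d['img'][y0:y1,x0:x1],cv2.COLOR_RGB2HSV)
    m=cv2.inRange(h,np.array(lo),np.array(hi))
    n,l,st,c=cv2.connectedComponentsWithStats(m)
    out=sorted([(int(st[i,4]),(c[i]+[x0,y0]).round(1),st[i,:4]+[x0,y0,0,0],(l==i).astype(np.uint8)) for i in range(1,n)],key=lambda t:-t[0])
    return out
E
python3 - <<'E'
from h import *
T,S=[pickle.load(open(n+'.pkl','rb')) for n in('top','scene')]
for nm,d,roi in(('T',T,(400,225,445,280)),('S',S,(215,215,250,275))):
    print(nm,'red',[b[:3] for b in blob(d,roi,(0,150,70),(6,255,255))[:3]])
kt=blob(T,(400,240,445,262),(0,150,70),(6,255,255))[0]; ks=blob(S,(215,218,250,235),(0,150,70),(6,255,255))[0]
print('knob',kt[:3],ks[:3],cross(T,kt[1],S,ks[1]),onz(T,kt[1],.115))
for nm,rt,rs in(('y',(285,238,312,258),(318,222,338,238)),('b',(202,278,220,296),(376,203,394,216))):
    a=blob(T,rt,(0,0,190),(179,90,255))[0];b=blob(S,rs,(0,0,190),(179,90,255))[0]
    print(nm,a[:3],b[:3],cross(T,a[1],S,b[1]),onz(T,a[1],.093),onz(S,b[1],.093))
y=blob(T,(265,195,330,270),(20,120,80),(35,255,255))[0]
ys,xs=np.nonzero(y[3]);r=cv2.minAreaRect(np.c_[xs+265,ys+195].astype(np.float32));bp=cv2.boxPoints(r)
print('plate',[onz(T,p,.093).round(3) for p in bp],onz(T,r[0],.093))
# isolator and yellow closeups, enlarged
a=cv2.resize(T['img'][215:285,385:455],(400,400),interpolation=cv2.INTER_CUBIC)
b=cv2.resize(S['img'][210:280,200:270],(400,400),interpolation=cv2.INTER_CUBIC)
cv2.imwrite('pics/iso.png',np.hstack([a,b])[:,:,::-1])
M=R.from_rotvec([2.02810195,.36717328,-2.02915115]).as_matrix();print(M)
E
```

```text
T red [(100, array([420.5, 254. ]), array([415, 249,  11,  11])), (90, array([414.9, 266.4]), array([409, 263,  12,   8]))]
S red [(62, array([230.8, 225.8]), array([227, 222,   9,   9]))]
knob (100, array([420.5, 254. ]), array([415, 249,  11,  11])) (62, array([230.8, 225.8]), array([227, 222,   9,   9])) (array([ 0.53968828, -0.26094142,  0.11589558]), np.float64(0.0014481765532056816)) [ 0.53983747 -0.26039351  0.115     ]
y (84, array([297.4, 248.3]), array([293, 244,  10,  10])) (36, array([325. , 231.6]), array([322, 229,   7,   6])) (array([0.56574471, 0.01809867, 0.09482822]), np.float64(0.0010093717867749137)) [0.56615352 0.01864033 0.093     ] [0.56400682 0.01777708 0.093     ]
b (41, array([210.7, 287.1]), array([207, 284,   8,   7])) (31, array([385., 209.]), array([382, 207,   7,   5])) (array([0.48186128, 0.21719445, 0.09391822]), np.float64(0.002181846559969433)) [0.48212148 0.21847024 0.093     ] [0.48102768 0.21634659 0.093     ]
plate [array([0.661, 0.077, 0.093]), array([ 0.67 , -0.021,  0.093]), array([ 0.551, -0.032,  0.093]), array([0.541, 0.064, 0.093])] [0.60516348 0.02223367 0.093     ]
[[-9.12787422e-04  3.48363090e-01 -9.37359229e-01]
 [ 2.20000169e-03 -9.37356652e-01 -3.48364275e-01]
 [-9.99997163e-01 -2.38017442e-03  8.92079738e-05]]
```

View pics/iso.png

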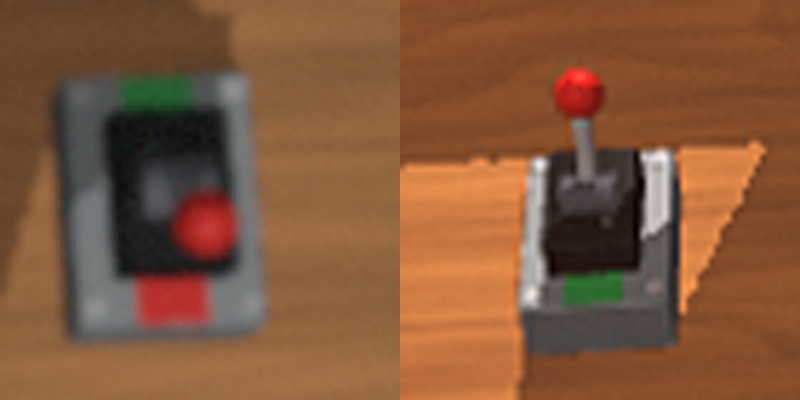

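The two views agree to 1–2 mm. They put the knob at (0.540,-0.261,0.116), the yellow dot at (0.566,0.018,0.093) with yaw about 0.09, and the isolator yaw at about 0.04. The crop shows the lever leaning towards the red label on the robot's side. I'll move behind the knob with the fingers shut.

{"fn": "apply_moves", "kwargs": {
  "increments": [
    [[0.02,-0.087,-0.25],[0.025,0,0],0],
    [[0.02,-0.174,-0.5],[0.051,0,0],0],
    [[0.02,-0.174,-0.5],[0.051,0,0],0],
    [[0.02,-0.174,-0.5],[0.051,0,0],0],
    [[0.02,-0.174,-0.5],[0.051,0,0],0]
  ]
}}

```text
time_s: 0.72
eef_pos: [0.4318, -0.3164, 0.2435]
ee_rot: [2.203, 0.039, -2.204]
wrist_force: [0.9, -0.8, -1.0]
grip_width: -0.003
```

```bash
cat > go.py <<'E'
import sys
from h import *
from rig import sense
def rep(tgt,yaw):  # yaw = heading of -tool z (push direction)
    s=sense();M=R.from_rotvec(s['ee_rot']);d=M.inv().apply(np.array(tgt)-s['eef_pos'])/.75
    W=np.c_[[0,0,-1.],[np.sin(yaw),-np.cos(yaw),0],[-np.cos(yaw),-np.sin(yaw),0]]
    w=(M.inv()*R.from_matrix(W)).as_rotvec()/(2*np.pi)
    print('t',round(s['time_s'],2),'pos',s['eef_pos'].round(4),'F',s['wrist_force'].round(1),'w',round(s['grip_width'],2));print('shift',d.round(4),'turn',w.round(4))
a=list(map(float,sys.argv[1:]));rep(a[:3],a[3])
E
python3 go.py .5 -.262 .24 .04
```

```text
t 0.72 pos [ 0.4318 -0.3164  0.2435] F [ 0.9 -0.8 -1. ] w -0.0
shift [ 0.0047 -0.0693 -0.0935] turn [-0.0008  0.0001  0.    ]
```

{"fn": "apply_moves", "kwargs": {
  "increments": [
    [[0.005,-0.069,-0.093],[0,0,0],0],
    [[0.005,-0.069,-0.093],[0,0,0],0],
    [[0.005,-0.069,-0.093],[0,0,0],0]
  ]
}}

```text
time_s: 1.1
eef_pos: [0.4999, -0.261, 0.2393]
ee_rot: [2.201, 0.047, -2.203]
wrist_force: [-0.7, -0.7, -0.3]
grip_width: -0.002
```

```bash
python3 go.py .5 -.262 .12 .04; python3 - <<'E'
from rig import optics
import cv2,numpy as np,pickle
o=[]
for n,(x,y,r) in(('top',(421,254,60)),('scene',(232,235,50))):
    d=optics.snapshot(n);pickle.dump(d,open(n+'1.pkl','wb'));o.append(cv2.resize(d['img'][y-r:y+r,x-r:x+r],(400,400),interpolation=cv2.INTER_CUBIC))
cv2.imwrite('pics/near.png',np.hstack(o)[:,:,::-1])
E
```

```text
t 1.1 pos [ 0.4999 -0.261   0.2393] F [-0.7 -0.7 -0.3] w -0.0
shift [ 0.1591  0.0016 -0.0003] turn [0.0002 0.0001 0.0003]
```

View pics/near.png

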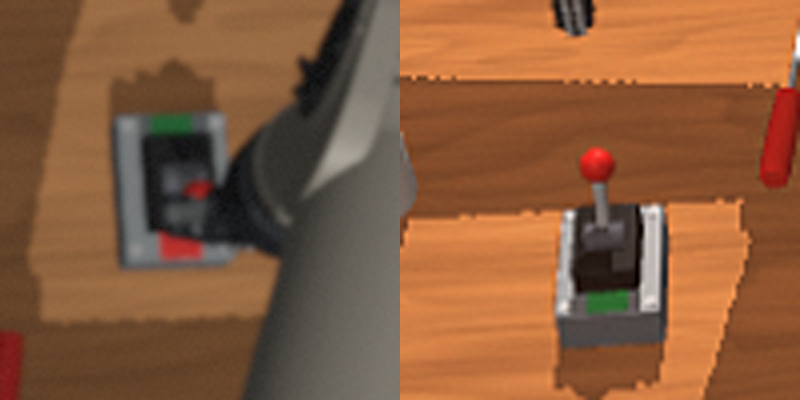

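The close view shows the shut fingertips above and behind the knob, in line with it (right half: tips at about (573,20), knob at (597,165)). The fingers are higher up, so some parallax is expected. Next I'll descend and push.

{"fn": "apply_moves", "kwargs": {
  "increments": [
    [[0.08,0,0],[0,0,0],0],
    [[0.159,0,0],[0,0,0],0],
    [[0.159,0,0],[0,0,0],0],
    [[0.159,0,-0.03],[0,0,0],0],
    [[0.159,0,-0.04],[0,0,0],0]
  ]
}}

```text
time_s: 1.82
eef_pos: [0.5299, -0.2648, 0.1242]
ee_rot: [2.207, 0.034, -2.199]
wrist_force: [-0.5, 0.1, 1.3]
grip_width: 0.001
```

```bash
python3 go.py .575 -.258 .12 .04
```

```text
t 1.82 pos [ 0.5299 -0.2648  0.1242] F [-0.5  0.1  1.3] w 0.0
shift [ 0.0057 -0.007  -0.0604] turn [-0.001  -0.0005 -0.0005]
```

{"fn": "apply_moves", "kwargs": {
  "increments": [
    [[0.005,-0.005,-0.01],[0,0,0],0],
    [[0.005,-0.005,-0.02],[0,0,0],0],
    [[0.005,-0.005,-0.03],[0,0,0],0],
    [[0.005,-0.005,-0.04],[0,0,0],0],
    [[0.005,-0.005,-0.04],[0,0,0],0]
  ]
}}

```text
time_s: 2.45
eef_pos: [0.5594, -0.2574, 0.1171]
ee_rot: [2.204, 0.04, -2.202]
wrist_force: [0.3, 0.2, -0.1]
grip_width: 0.0
```

```bash
python3 go.py .575 -.258 .12 .04; python3 - <<'E'
from rig import optics
from h import *
S=optics.snapshot('scene');b=blob(S,(215,215,250,250),(0,150,70),(6,255,255))[:2]
for k in b: print(k[:3],onz(S,k[1],.119))
E
```

```text
t 2.45 pos [ 0.5594 -0.2574  0.1171] F [ 0.3  0.2 -0.1] w 0.0
shift [-0.0039  0.0015 -0.0207] turn [-0.0006 -0.0002  0.0001]
(64, array([229.8, 236. ]), array([226, 232,   9,   9])) [ 0.58391335 -0.26175324  0.119     ]
```

{"fn": "apply_moves", "kwargs": {
  "increments": [
    [[0,0,-0.006],[0,0,0],0],
    [[0,0,-0.011],[0,0,0],0],
    [[0,0,-0.014],[0,0,0],0],
    [[0,0,-0.014],[0,0,0],0]
  ]
}}

```text
time_s: 3.0
eef_pos: [0.5673, -0.2575, 0.1166]
ee_rot: [2.2, 0.039, -2.208]
wrist_force: [-5.0, -0.5, 1.0]
grip_width: -0.001
```

```bash
cat > knob.py <<'E'
from rig import optics
from h import *
S=optics.snapshot('scene');b=blob(S,(215,215,250,260),(0,150,70),(6,255,255))[:2]
for k in b: print(k[:3],onz(S,k[1],.117))
E
python3 go.py .575 -.258 .12 .04;python3 knob.py
```

```text
t 3.0 pos [ 0.5673 -0.2575  0.1166] F [-5.  -0.5  1. ] w -0.0
shift [-0.0046  0.001  -0.0102] turn [-0.0008  0.0006  0.0001]
(63, array([230. , 239.7]), array([226, 236,   9,   9])) [ 0.59673217 -0.26076418  0.117     ]
```

The wrist force has risen to 5 N and the knob has travelled 57 mm, so the lever is at its stop. I'll add one small nudge, then back off and raise.

{"fn": "apply_moves", "kwargs": {
  "increments": [
    [[0,0,-0.003],[0,0,0],0],
    [[0,0,-0.003],[0,0,0],0],
    [[0,0,0.03],[0,0,0],0],
    [[0,0,0.05],[0,0,0],0],
    [[-0.08,0,0.05],[0,0,0],0]
  ]
}}

```text
time_s: 3.68
eef_pos: [0.5267, -0.2573, 0.1721]
ee_rot: [2.194, 0.045, -2.219]
wrist_force: [1.5, -0.2, 0.8]
grip_width: -0.002
```

```bash
python3 go.py .565 .018 .17 .09;python3 knob.py
```

```text
t 3.67 pos [ 0.5267 -0.2573  0.1721] F [ 1.5 -0.2  0.8] w -0.0
shift [ 0.0042 -0.3651 -0.0637] turn [-0.0088  0.0018  0.001 ]
(62, array([230. , 239.6]), array([226, 236,   9,   9])) [ 0.59633887 -0.26078556  0.117     ]
```

The lever stays over. Next stop is above the yellow dot.

{"fn": "apply_moves", "kwargs": {
  "increments": [
    [[-0.04,-0.06,0],[0,0,0],0],
    [[-0.04,-0.14,-0.02],[-0.009,0.002,0.001],0],
    [[-0.02,-0.22,-0.04],[-0.009,0.002,0.001],0],
    [[0,-0.3,-0.05],[-0.009,0.002,0.001],0],
    [[0.004,-0.365,-0.064],[-0.009,0.002,0.001],0]
  ]
}}

```text
time_s: 4.35
eef_pos: [0.5708, 0.0204, 0.1743]
ee_rot: [2.189, 0.098, -2.153]
wrist_force: [1.1, -0.0, 0.4]
grip_width: -0.001
```

```bash
python3 go.py .565 .018 .125 .09
```

```text
t 4.35 pos [0.5708 0.0204 0.1743] F [ 1.1 -0.   0.4] w -0.0
shift [0.0657 0.0021 0.0091] turn [ 0.0007 -0.0026 -0.0007]
```

{"fn": "apply_moves", "kwargs": {
  "increments": [
    [[0.02,0.002,0.008],[0,-0.002,0],0],
    [[0.045,0.002,0.008],[0,-0.002,0],0],
    [[0.06,0.002,0.008],[0,-0.002,0],0],
    [[0.06,0.002,0.008],[0,-0.002,0],0],
    [[0.06,0.002,0.008],[0,-0.002,0],0]
  ]
}}

```text
time_s: 4.97
eef_pos: [0.5653, 0.0138, 0.1299]
ee_rot: [2.174, 0.092, -2.169]
wrist_force: [-1.6, -0.1, -0.7]
grip_width: -0.003
```

```bash
python3 go.py .565 .018 .11 .09;python3 - <<'E'
from rig import optics
import cv2,numpy as np
o=[]
for n,(x,y,r) in(('top',(298,248,60)),('scene',(327,235,50))):
    d=optics.snapshot(n);o.append(cv2.resize(d['img'][y-r:y+r,x-r:x+r],(400,400),interpolation=cv2.INTER_CUBIC))
cv2.imwrite('pics/dot.png',np.hstack(o)[:,:,::-1])
E
```

```text
t 4.97 pos [0.5653 0.0138 0.1299] F [-1.6 -0.1 -0.7] w -0.0
shift [ 0.0266 -0.0058  0.    ] turn [ 0.0002 -0.0003 -0.0011]
```

View pics/dot.png

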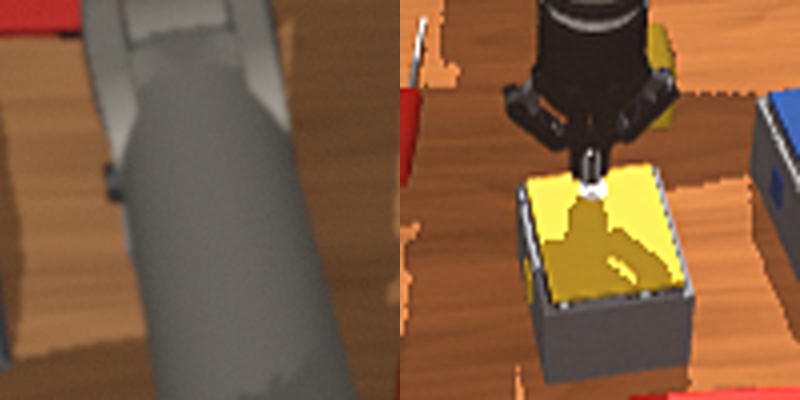

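The finger stands right over the white dot (right half, about (592,190)), about 12 mm above it. The top view is blocked by the arm. I'll press and hold.

{"fn": "apply_moves", "kwargs": {
  "increments": [
    [[0.014,-0.004,0],[0,0,0],0],
    [[0.019,-0.004,0],[0,0,0],0],
    [[0.023,-0.004,0],[0,0,0],0],
    [[0.026,-0.004,0],[0,0,0],0],
    [[0.026,-0.004,0],[0,0,0],0]
  ]
}}

```text
time_s: 5.7
eef_pos: [0.5647, 0.0175, 0.1098]
ee_rot: [2.173, 0.094, -2.17]
wrist_force: [0.5, 1.6, 3.2]
grip_width: -0.003
```

```bash
python3 go.py .565 .018 .11 .09
```

```text
t 5.7 pos [0.5647 0.0175 0.1098] F [0.5 1.6 3.2] w -0.0
shift [-0.0002 -0.0007 -0.0004] turn [ 0.0004 -0.0002 -0.001 ]
```

The tip is about 8 mm down with 3.2 N, past the trip point and short of the stop. Now I'll lift straight up.

{"fn": "apply_moves", "kwargs": {
  "increments": [
    [[-0.05,0,0],[0,0,0],0],
    [[-0.12,0,0],[0,0,0],0],
    [[-0.18,0,0],[0,0,0],0],
    [[-0.2,0,0.08],[0,0,0],0],
    [[-0.2,0,0.16],[0,0,0],0]
  ]
}}

```text
time_s: 6.32
eef_pos: [0.4437, 0.0067, 0.2603]
ee_rot: [2.172, 0.092, -2.17]
wrist_force: [0.7, -1.1, -0.3]
grip_width: 0.0
```

{"fn": "apply_moves", "kwargs": {
  "increments": [
    [[0,0,0.06],[0,0,0],0],
    [[0,0,0.08],[0,0,0],0],
    [[0,0,0.08],[0,0,0],0],
    [[0,0,0.08],[0,0,0],0],
    [[0,0,0.08],[0,0,0],0]
  ]
}}

```text
time_s: 6.95
eef_pos: [0.3859, 0.0017, 0.2595]
ee_rot: [2.171, 0.094, -2.171]
wrist_force: [-0.2, -0.2, 0.1]
grip_width: 0.001
```

```bash
python3 go.py .4 .0 .26 .09;python3 knob.py;python3 - <<'E'
from rig import optics
import cv2,numpy as np
from h import *
a=optics.snapshot('top')['img'];d=optics.snapshot('scene');b=d['img']
cv2.imwrite('pics/open.png',np.hstack([cv2.resize(a,(0,0),fx=.6,fy=.6),cv2.resize(b[185:285,200:420],(416,288),interpolation=cv2.INTER_CUBIC)[:288]] if 0 else [cv2.resize(a[150:330,180:440],(400,288)),cv2.resize(b[170:290,220:400],(400,288),interpolation=cv2.INTER_CUBIC)])[:,:,::-1])
E
```

```text
t 6.95 pos [0.3859 0.0017 0.2595] F [-0.2 -0.2  0.1] w 0.0
shift [-0.0007  0.0039 -0.0185] turn [ 0.0004  0.0001 -0.001 ]
(67, array([230. , 239.4]), array([226, 235,   9,  10])) [ 0.59555177 -0.26082835  0.117     ]
```

View pics/open.png

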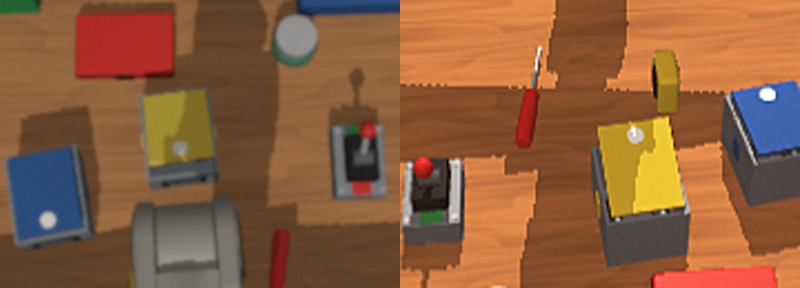

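The yellow hatch stands open (dot at (181,148) left, (635,133) right). The blue hatch is shut and the lever is over. I'll let time pass, then measure the dot heights and check the bystanders against the first pictures.

{"fn": "apply_moves", "kwargs": {
  "increments": [
    [[0,0,0],[0,0,0],0],
    [[0,0,0],[0,0,0],0],
    [[0,0,0],[0,0,0],0],
    [[0,0,0],[0,0,0],0],
    [[0,0,0],[0,0,0],0]
  ]
}}

```text
time_s: 7.72
eef_pos: [0.3849, 0.0015, 0.2597]
ee_rot: [2.171, 0.093, -2.171]
wrist_force: [0.2, 1.1, -0.2]
grip_width: 0.0
```

{"fn": "apply_moves", "kwargs": {
  "increments": [
    [[0,0,0],[0,0,0],0],
    [[0,0,0],[0,0,0],0],
    [[0,0,0],[0,0,0],0],
    [[0,0,0],[0,0,0],0],
    [[0,0,0],[0,0,0],0]
  ]
}}

```text
time_s: 8.35
eef_pos: [0.3849, 0.0015, 0.2597]
ee_rot: [2.171, 0.093, -2.171]
wrist_force: [-1.3, 0.1, 0.7]
grip_width: 0.001
```

```bash
python3 - <<'E'
from rig import optics,sense
from h import *
T,S=optics.snapshot('top'),optics.snapshot('scene')
for nm,rt,rs in(('y',(285,225,312,258),(310,215,350,238)),('b',(202,278,220,296),(376,203,394,216))):
    a=blob(T,rt,(0,0,150),(179,70,255))[0];b=blob(S,rs,(0,0,170),(179,70,255))[0]
    print(nm,a[0],a[1],b[0],b[1],cross(T,a[1],S,b[1]))
k=blob(T,(400,225,445,258),(0,150,70),(6,255,255))[0];s=blob(S,(215,215,250,260),(0,150,70),(6,255,255))[0]
print('knob',k[1],cross(T,k[1],S,s[1]))
T0,S0=[pickle.load(open(n+'.pkl','rb')) for n in('top','scene')]
# bystanders: saturated/coloured mask blobs before and after
for nm,roi,lo,hi in(('bitcase',(215,145,305,210),(0,150,60),(8,255,255)),('driver',(350,285,375,345),(0,150,60),(8,255,255)),('tape',(255,308,290,355),(18,100,50),(35,255,255)),('can',(475,190,548,255),(105,120,30),(125,255,255)),('tin',(350,155,395,195),(40,0,90),(100,120,255))):
    print(nm,[ (blob(d,roi,lo,hi) or [(0,0)])[0][:2] for d in(T0,T)])
for nm,roi in(('tape',(325,185,352,220)),('driver',(268,185,290,235)),('mug',(152,203,188,245)),('can',(132,215,180,285)),('battery',(438,218,488,256)),('tin',(248,285,282,322))):
    x0,y0,x1,y1=roi;print(nm,'mean diff',np.abs(S['img'][y0:y1,x0:x1].astype(int)-S0['img'][y0:y1,x0:x1]).mean().round(1))
s=sense();print(s['time_s'],s['wrist_force'].round(1),np.abs(s['qd']).max())
E
```

```text
y 6 [297.5 245. ] 36 [325.5 226. ] (array([0.56806721, 0.01806697, 0.1212991 ]), np.float64(0.0008779084725556071))
b 88 [210.7 287.1] 31 [385. 209.] (array([0.48186128, 0.21719445, 0.09391822]), np.float64(0.002181846559969433))
knob [418.5 230.8] (array([ 0.59391378, -0.2606555 ,  0.11508139]), np.float64(0.0016411794310596218))
bitcase [(2622, array([260.7, 178. ])), (2616, array([260.6, 177.9]))]
driver [(452, array([360.8, 313.5])), (447, array([360.8, 313.6]))]
tape [(491, array([271.1, 330.5])), (125, array([265.4, 332.3]))]
can [(807, array([501.8, 228.9])), (809, array([501.9, 228.9]))]
tin [(63, array([362.2, 180.8])), (173, array([370.5, 183.8]))]
tape mean diff 2.8
driver mean diff 7.3
mug mean diff 4.7
can mean diff 13.4
battery mean diff 1.3
tin mean diff 22.0
8.45 [ 0.7 -0.1  0.6] 0.0008949532269051294
```

The lever is clear: 54 mm of travel, against at most 49 mm needed to reach 0.85 rad. The yellow dot's top-view mask had only 6 px because the dot is shaded, so I'll measure the hatch angle properly. I'll also re-check the tin, tape and can, where shadows changed.

```bash
python3 - <<'E'
from rig import optics
from h import *
T,S=optics.snapshot('top'),optics.snapshot('scene')
T0,S0=[pickle.load(open(n+'.pkl','rb')) for n in('top','scene')]
a=blob(T,(285,232,312,258),(0,0,95),(179,90,255))[:3];print([x[:3] for x in a])
yaw=.09;ux=np.array([np.cos(yaw),np.sin(yaw),0]);P0=np.array([.5657,.0181,.093]);H=P0+ux*.097+[0,0,-.004]
def proj(d,P):
    K=np.array([[d['fx'],0,d['cx']],[0,d['fy'],d['cy']],[0,0,1.]]);E=np.array(d['extrinsics']);q=E[:3,:3]@P+E[:3,3]
    return cv2.projectPoints(np.array([[q[0],-q[1],-q[2]]]),np.zeros(3),np.zeros(3),K,np.array(d['D']))[0][0,0]
for th in(0,.28,.3,.32,.34,.36,.38):
    P=H-ux*(.097*np.cos(th)-(-.004*0)-0)+np.array([0,0,.097*np.sin(th)])+.004*(np.sin(th)*ux+np.cos(th)*np.array([0,0,1]))
    print(th,(proj(S,P)-proj(S,P0)).round(2),(proj(T,P)-proj(T,P0)).round(2))
h=[cv2.resize(d['img'][y:y+100,x:x+130],(390,300)) for d in(S0,S) for x,y in((130,200),(225,230))]
cv2.imwrite('pics/cmp.png',np.vstack([np.hstack(h[:2]),np.hstack(h[2:])])[:,:,::-1])
E
```

```text
[(74, array([296.7, 242.2]), array([292, 238,  10,   9])), (4, array([303.5, 257. ]), array([302, 257,   4,   1])), (3, array([300., 251.]), array([299, 251,   3,   1]))]
0 [0. 0.] [0. 0.]
0.28 [ 0.42 -5.01] [-0.55 -4.42]
0.3 [ 0.47 -5.29] [-0.6  -4.85]
0.32 [ 0.52 -5.56] [-0.66 -5.31]
0.34 [ 0.57 -5.82] [-0.72 -5.78]
0.36 [ 0.63 -6.07] [-0.77 -6.26]
0.38 [ 0.68 -6.3 ] [-0.84 -6.76]
```

View pics/cmp.png

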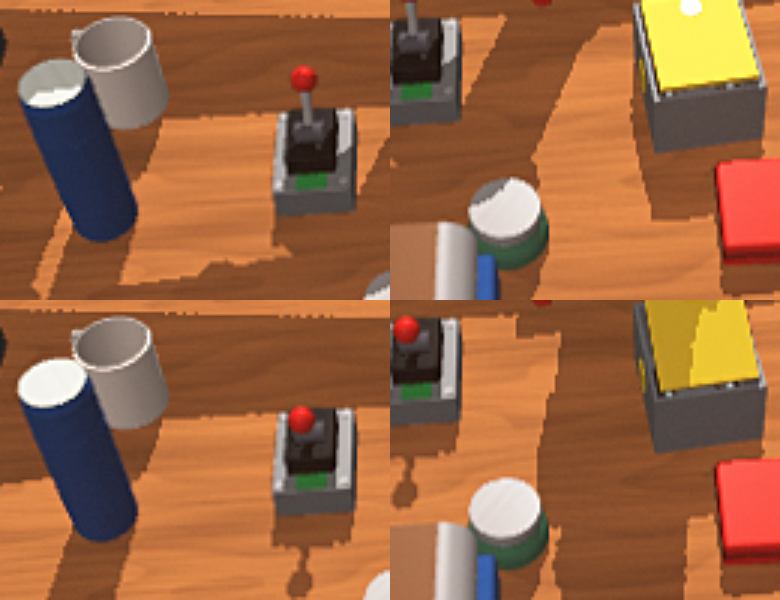

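Before (top row) and after (bottom row) match: the can, mug, tin and bit case are in place, and only the shadows changed. The dot's shift gives hatch angles of 0.35 rad (top view) and 0.32 rad (scene view), so it is popped.

```bash
python3 -c "
from rig import robot;print(robot.hand_in())"
```

```text
the job is handed in; nothing more can be done
None
```

I pushed the isolator lever over to off with the fingers shut, then pressed the yellow dot once. The hatch popped open when I lifted the finger. I backed the arm clear and handed the job in at about 8.5 s of robot time; the hand-in gives no verdict.

Last checks:
- **Lever:** the knob travelled about 54 mm and met the stop at about 5 N. Reaching 0.85 rad needs at most 49 mm. It stayed over after I let go.
- **Yellow hatch:** I pressed it about 8 mm down with about 3 N. It is open at about 0.35 rad by the top view and 0.32 rad by the scene view. It was still open more than 1.5 s after it popped.
- **Blue hatch:** its dot has not moved at all in either view.
- **Bystanders:** the mug, can, tin, bit case and screwdriver look unmoved. The battery pack was checked only by a small image difference in the scene view.
- **Robot:** it was clear of everything with the wrist force near zero.

Checks that disagreed:
- **Yellow dot height:** my first estimate (0.121 m) came from a mask of only 6 pixels and put the hatch right at the 0.30 rad limit. I replaced it with the angles above.
- **Tin and tape measure:** the colour masks differed from the start pictures, from shadow on the tin and probably the arm hiding part of the tape measure. The before/after pictures show the tin unmoved. The tape measure was not in that comparison and rests on a small difference (2.8 grey levels) in the scene view.

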